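Bond a heat sink to the sloping back of an LED work light

ROBOT

A 6-joint arm with a two-finger parallel gripper is mounted at the origin on a cart in front of the work surface, level with it; the furniture and walls round the work are solid. World frame = base frame: x ahead of the robot, y to its left, z up, the work surface at z = 0. Lengths are in mm, angles in rad, forces in N, time in s.
With the tool pointing down it reaches from about 275 to 750 mm from the base axis. Payload 10.2 kg.
Tool frame: the origin (TCP) lies at the very end of the fingers, on their centre line; the grasp point (between the pads) lies 19 mm behind it; z points along the fingers, y is the line along which they close (so a half turn about z gives the same grasp; the last joint's range is limited). The gripper opens to 85 mm and grips with 20 to 120 N. Pads are 22 mm wide; open, the fingers measure 114 mm over their backs; the gripper's body (76 mm by 85 mm) begins 54 mm behind the grasp point. The pads swing forward as they close: fully open they stand 13 mm farther back than shut.
Start: joints at [1.099, 0.313, 1.498, -0, 1.331, -0.223], TCP at [129.289, 508.837, 231.294] pointing down, gripper open.
Joint ranges: [-2.94, 2.94], [-0.97, 2.17], [0.19, 2.56], [-1.23, 4.37], [0.02, 3.11], [-2.88, 2.88]. Speed limits (rad/s): [2.39, 2.39, 3.01, 3.14, 3.14, 3.14].

INTERFACE

Orientations are given as a unit quaternion [w, x, y, z].
In Python, from rig import ctrl gives the robot as it stands.
- The arm moves only by the shell command python3 -m inch 'ROWS' [OPENING] [FORCE]. ROWS is text: rows parted by semicolons, each of 6 numbers parted by spaces: the shift along the tool's x, y, z in mm, then the turn, a rotation vector about the tool's x, y, z in units of 6 degrees (1.0 is 6 degrees). A call has exactly 10 rows; each row shifts and turns the commanded pose from where the row before left it, along the tool's axes as they then stand; what a row does not reach is not made up. A row lasts 1/12 s, in which the tool goes at most 41.7 mm and 7.16 degrees, less where a joint would pass 70% of its speed; a pose out of reach is approached as far as the arm can. A call with a gripper value outside its range is refused whole. OPENING is the opening, from 0 (shut) to 1 (fully open), set as the call begins (- or left out, the last holds). The fingers move at their own pace and stop on an object; FORCE is the grip in N (left out, the last holds). Time passes only in rows, so rows that do not move let the fingers close, or fill a call up. It gives the time, the measured TCP pose, the force, the opening and the grip force at its end, in the units of the state.
- ctrl.sense(): the state, without advancing time (a new reading comes with each control period).
- ctrl.capture(name): name is "scene" or "top" or "wrist"; returns a dict with "image" (480x640x3 uint8, red, green, blue), "intrinsics" (3x3 intrinsics, pixels), "D" ([k1, k2, p1, p2, k3] as OpenCV has them; the pictures are not rectified), "rvec" (rotation vector, rad) and "tvec" (3), from world to camera coordinates, as OpenCV has them. Camera axes: x right, y down, z forward; pixel columns grow to the right and rows downward; lengths in mm; the calibration is good to about 2 mm. A picture is of the moment at which its call begins. There is no depth.
- ctrl.finish_job(): hands the job in; it is judged then, once.
The state is a dict: "time_s": time; "joints": joint angles; "dq": joint speeds; "tau": joint torques, N m; "eef_pos": TCP position; "ee_rot": TCP orientation; "force": force on the tool from outside, world axes, zero at the start; "wrist_torque": the same for the moment, N m; "grip_width": opening from 0.0 (shut) to 1.0 (fully open); "grip_force": force on a finger pad.
Only numpy, scipy, OpenCV 4.12 (cv2) and the standard library are available. Lean on these libraries where they do the work, as an engineer would, in place of code of your own. Each camera call takes 0.05 s, during which the arm holds its last target. There are 200 camera calls.

TASK

The two strips of thermal tape on the work light's sloping back must be rubbed down before its heat sink goes on: take the marker from the tool stand and run its capped lower end slowly and lightly along the seam between the strips from the left end to the right end as you face the light, then put the marker back upright in its hole. Next take the finned heat sink by its fins, tilt it to the slope, seat its base inside the raised rim so that it lies flush on the tape, and finish while still gripping it and pressing it there with a light, steady push so that the tape can grab; do not let go. Do not push the light's head out of its set angle, and leave the other things where they are.

Things in the scene. Friction and masses are not known exactly. Their poses are not given: they have to be found in the camera images.
- lamp_head (a joint): slope of the work light's head: angle in rad between its flat back and the horizontal (0 = the back faces straight up; it grows as the back tilts towards the front, roughly towards the robot). The tilting axis is 118 mm above the desk, the tape's surface 17 mm from that axis. The knobs are tight: the head keeps its angle unless pushed with more than about 2 N m.
- work_light: the LED work light, fixed: a grey head 104 x 122 mm (122 along the tilting axis) and 39 mm thick between the arms of a yellow U-bracket with two black hand knobs (176 mm over the knobs), on a dark steel foot 110 x 165 mm; origin under the foot's centre on the desk, y along the tilting axis
- seam_mid (a point): middle of the thin dark seam between two blue tape strips (33 x 83 mm each), on their surface; also the centre of the heat sink's seat. z: outward normal of the sloping back; y: level, along the seam to its left end; x: up the slope, away from the robot. Around the tape a rim 5 mm thick rises 3 mm above its surface; the rim's opening is 68 mm (x) by 84 mm (y), 4 mm clear of the heat sink's base all round.
- seam_left (a point): left end of the rubbing path: the point of the seam 30 mm from seam_mid towards +y, on the tape's surface (the rim is 12 mm farther); same axes
- seam_right (a point): right end of the rubbing path: the point of the seam 30 mm from seam_mid towards -y, on the tape's surface; same axes
- marker_mid (a point): centre of the black marker, a round stick 132 mm long, 11 mm thick, 12 g, standing upright, cap down, with 2 mm of play round it in the tool stand's end hole; about 82 mm stands out of the stand. Its y axis runs up along the marker, away from the capped end.
- marker_tip (a point): the rounded capped lower end of the marker, the end that rubs, on the marker's axis 66 mm below marker_mid (towards -y of the marker's own frame)
- tool_stand_hole0 (a point): mouth of the marker's hole in the top of the wooden tool stand, a fixed block 44 (x) by 130 (y) by 60 mm high, z up. The hole is 15 mm wide and 50 mm deep with a chamfered mouth; the block's centre, with a second, empty hole, lies 45 mm from it towards +y.
- sink_mid (a point): centre of the bare aluminium heat sink, half-way up: 18 mm above its underside, z up out of the base. Base 60 (x) by 76 (y) by 5 mm; on it eight upright fins 60 mm long (x), 31 mm high, the outermost faces 48 mm apart in y, with a bare flange 14 mm wide beyond them at either side: grip across the fins, along y. About 130 g; lies flat on the desk; the same turned by half a turn.
- marker: the marker as a whole (its origin is beside its axis, see marker_mid)
- heat_sink: the heat sink as a whole, origin at the centre of its underside
- cutters: bystander: red side cutters, 46 x 116 x 12 mm, lying on the desk
- tape_roll: bystander: roll of masking tape, 104 mm across and 25 mm high, lying flat
- coffee_mug: bystander: white mug with green dots, 93 mm high
- driver: bystander: black and yellow screwdriver, about 180 mm long, lying on the desk
There are look-alikes about, which are no part of the job. What is shaped like the heat_sink but purple is not meant.

How it is judged:
By the outcome, as a careful person would: the job done as asked, in the order asked, and still so for the second after the job is handed in, while the arm keeps its last pose, push and grip.
It also fails if it takes over 67 s, if anything falls off the work surface, if the arm or the gripper's body presses on something with over 40 N, if the wrist force passes 120 N, or if a joint passes its speed limit or range.

## Working session

There is one attempt and no reset: what is moved stays moved. The work goes in short steps, Python scripts to look and compute and a shell command to move; the robot and the scene stay as the last step left them, time stands still between calls to the robot, and variables do not carry over. Pictures are saved under pics/ and viewed, at most 10 in all, crops included, and the job is handed in when it is done.

```bash
ls; mkdir -p pics; python3 - <<'E'
from rig import ctrl
import cv2,numpy as np
s=ctrl.sense(); print(s)
for n in("scene","top"):
    c=ctrl.capture(n); cv2.imwrite(f"pics/{n}0.png",c["image"][:,:,::-1]); np.savez(f"pics/{n}0.npz",**c)
    R=cv2.Rodrigues(np.array(c["rvec"]))[0]; print(n,-R.T@np.array(c["tvec"]).ravel(),R[2],np.array(c["intrinsics"]).tolist(),c["D"])
E
```

```text
pics
{'time_s': 0.0, 'joints': array([ 1.09862740e+00,  3.13449179e-01,  1.49847418e+00,  1.47399310e-05,
        1.33099781e+00, -2.23395049e-01]), 'dq': array([-1.29495090e-03,  5.15843016e-04,  1.44985170e-03, -6.77471021e-05,
       -3.83056117e-04, -1.28152237e-04]), 'tau': array([ 1.44487763e-04, -4.12275732e+01, -2.59731621e+01, -2.07196676e-04,
        4.30741857e-03,  4.46552448e-06]), 'eef_pos': array([129.14313785, 508.59017093, 230.72153647]), 'ee_rot': array([-2.33115937e-04,  1.24068148e-01,  9.92273477e-01, -6.22045891e-04]), 'force': array([ 0.37955627, -0.92470489, -0.12124491]), 'wrist_torque': array([ 0.01917648, -0.02128165,  0.0176878 ]), 'grip_force': 0.0, 'grip_width': 1.0009633646084546}
scene [  71.36095036 -571.40073842  904.37257423] [ 0.37156494  0.66359882 -0.64928892] [[460.58683269227095, 0.0, 323.299978271074], [0.0, 460.58683269227095, 233.64499435060736], [0.0, 0.0, 1.0]] [0.04075334 0.         0.         0.         0.        ]
top [ 290.31618386  292.97240732 1634.7892097 ] [ 0.17400428 -0.02423025 -0.98444675] [[516.1004045163257, 0.0, 325.11023370347044], [0.0, 516.1004045163257, 241.66285086686892], [0.0, 0.0, 1.0]] [-0.03790218  0.          0.          0.          0.        ]
```

View pics/scene0.png

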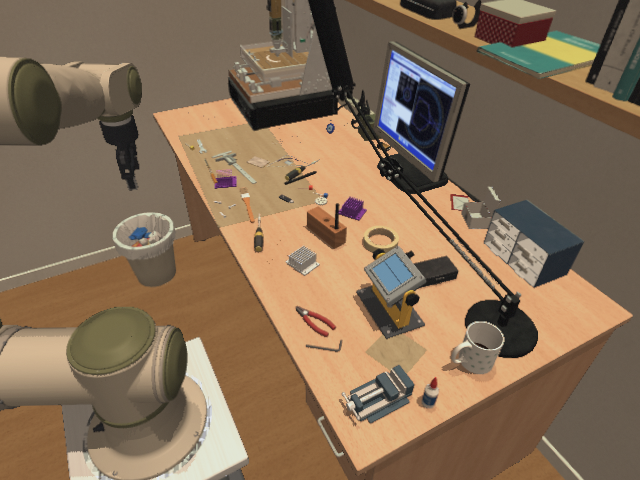

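View pics/top0.png

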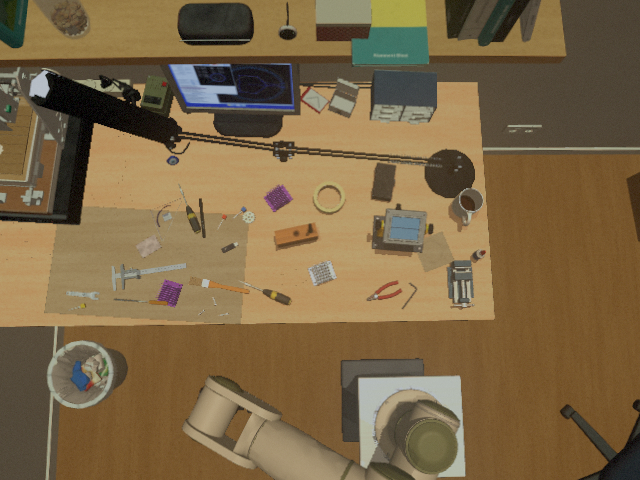

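The scene view shows the light head at about (395,270), the stand with its marker at (337,215), the bare sink at (303,261) and a purple decoy at (352,207). In the top view the light is at (404,228), the stand at (297,235) and the sink at (322,272).

```bash
cat > h.py <<'E'
import cv2,numpy as np
from scipy.spatial.transform import Rotation as Ro
def load(n): return dict(np.load(f"pics/{n}.npz"))
def ray(c,uv):
    p=cv2.undistortPoints(np.array([[uv]],float),np.array(c["intrinsics"]),np.array(c["D"])).ravel()
    R=cv2.Rodrigues(np.array(c["rvec"]))[0]; o=-R.T@np.array(c["tvec"]).ravel()
    d=R.T@np.array([p[0],p[1],1]); return o,d/np.linalg.norm(d)
def onz(c,uv,z):
    o,d=ray(c,uv); return o+d*(z-o[2])/d[2]
def tri(*cu):
    A=np.zeros((3,3));b=np.zeros(3)
    for c,u in cu:
        o,d=ray(c,u);P=np.eye(3)-np.outer(d,d);A+=P;b+=P@o
    x=np.linalg.solve(A,b); return x,[np.linalg.norm((np.eye(3)-np.outer(ray(c,u)[1],ray(c,u)[1]))@(x-ray(c,u)[0])) for c,u in cu]
def proj(c,P):
    return cv2.projectPoints(np.array(P,float).reshape(-1,3),np.array(c["rvec"]),np.array(c["tvec"]),np.array(c["intrinsics"]),np.array(c["D"]))[0].reshape(-1,2)
def crop(n,x,y,w,h,f,out):
    i=load(n)["image"][y:y+h,x:x+w,::-1]; cv2.imwrite(f"pics/{out}.png",cv2.resize(i,None,fx=f,fy=f,interpolation=cv2.INTER_CUBIC))
def q2R(q): return Ro.from_quat([q[1],q[2],q[3],q[0]])
E
python3 - <<'E'
from h import *
crop("scene0",285,190,160,140,4,"sc"); crop("top0",265,190,180,110,4,"tc")
a,b=cv2.imread("pics/sc.png"),cv2.imread("pics/tc.png")
t,s=load("top0"),load("scene0")
print(onz(t,(322,272),36),onz(s,(303,262),18),onz(t,(297,235),60))
E
```

```text
[477.09576892 264.91824766  36.        ] [471.38180503 254.21758558  18.        ] [590.78984194 341.10755789  60.        ]
```

View pics/sc.png

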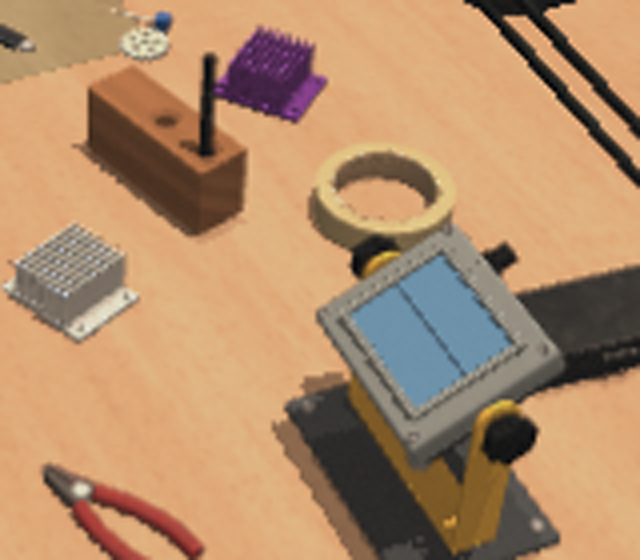

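View pics/tc.png

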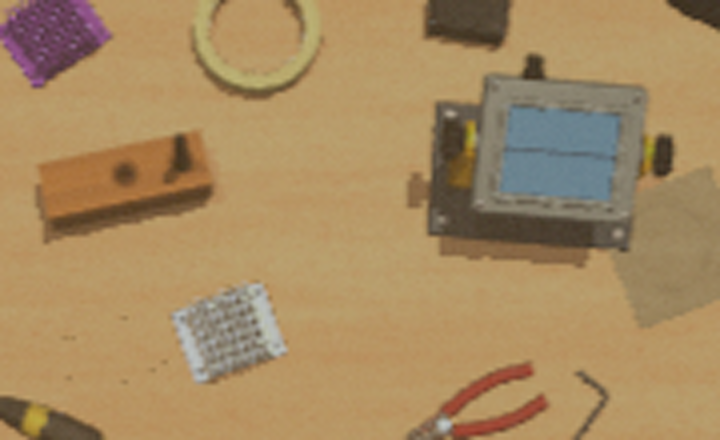

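```bash
cat > fit.py <<'E'
from h import *
from scipy.optimize import least_squares
t,s=load("top0"),load("scene0")
T=lambda l:[(265+(a+.5)/4-.5,190+(b+.5)/4-.5) for a,b in l]
S=lambda l:[(285+(a+.5)/4-.5,190+(b+.5)/4-.5) for a,b in l]
def Rz(a): return Ro.from_euler('z',a).as_matrix()
def fit(name,model,p0,obs):
    f=lambda p:np.concatenate([(proj(c,model(p,L))-uv).ravel() for c,L,uv in obs])
    r=least_squares(f,p0,loss='soft_l1'); print(name,np.round(r.x,3),'res px',np.round(np.abs(r.fun),1).tolist()); return r.x
# light p=[x,y,yaw,angle]; local: seam frame
def lamp(p,L):
    R=Rz(p[2])@Ro.from_euler('y',-p[3]).as_matrix()
    return np.array([p[0],p[1],118])+(np.array(L)+[0,0,17])@R.T
tape=[(33,41.5,0),(33,-41.5,0),(-33,-41.5,0),(-33,41.5,0),(0,41.5,0),(0,-41.5,0)]
p=fit("lamp",lamp,[560,0,0,.5],[(t,tape,T([(505,105),(622,112),(618,200),(500,190),(502,149),(621,153)])),
 (s,tape,S([(441,252),(521,344),(418,407),(350,317),(402,287),(465,375)]))])
print("seam mid",lamp(p,[(0,0,0)]),"L",lamp(p,[(0,30,0)]),"R",lamp(p,[(0,-30,0)]))
pl=lambda p,L:np.array([p[0],p[1],0])+np.array(L)@Rz(p[2]).T
q=fit("stand",pl,[590,300,.2],[(t,[(22,65,60),(22,-65,60),(-22,-65,60),(-22,65,60),(0,0,60)],T([(38,163),(202,130),(213,182),(48,215),(125,174)])),
 (s,[(-22,65,60),(22,65,60),(22,-65,60),(-22,-65,60),(0,0,60)],S([(88,85),(130,67),(245,152),(197,177),(168,121)]))])
print("hole",pl(q,[(0,-45,60)]))
print("marker top",tri((s,S([(209,57)])[0]),(t,T([(181,138)])[0])))
k=fit("sink",pl,[475,265,.2],[(t,[(30,38,5),(30,-38,5),(-30,-38,5),(-30,38,5)],T([(172,318),(265,283),(287,350),(200,383)])),
 (s,[(-30,38,5),(-30,-38,5),(30,-38,5)],S([(5,288),(78,338),(138,295)]))])
E
python3 fit.py
```

```text
lamp [ 6.00548e+02  1.85250e+01 -7.10000e-02  4.31000e-01] res px [0.6, 0.7, 0.8, 0.5, 2.1, 0.1, 0.1, 1.0, 0.4, 0.5, 1.7, 1.1, 1.0, 0.4, 0.1, 0.1, 1.7, 0.2, 1.0, 0.8, 0.6, 0.8, 1.9, 0.3]
seam mid [[593.4622794   19.0305706  133.44469074]] L [[595.59722325  48.95450775 133.44469074]] R [[591.32733555 -10.89336655 133.44469074]]
stand [5.94688e+02 3.44716e+02 1.80000e-01] res px [0.2, 0.5, 0.1, 0.9, 0.1, 1.5, 0.1, 1.2, 0.0, 0.7, 0.7, 0.3, 1.7, 0.6, 1.0, 0.2, 1.3, 0.4, 0.1, 0.8]
hole [[602.76057572 300.44594463  60.        ]]
marker top (array([604.49511107, 301.53961912, 141.81024452]), [np.float64(3.0797718131836467), np.float64(3.079771813183658)])
sink [4.76215e+02 2.64448e+02 3.36000e-01] res px [0.1, 0.5, 0.9, 0.2, 0.1, 1.0, 0.7, 1.0, 0.1, 0.1, 1.2, 0.7, 1.1, 0.2]
```

```bash
cat >> h.py <<'E'
def Rlamp(yaw,tilt):
    """tool rotation: z = -normal of slope (tilt), y along lamp +y (yaw)"""
    B=Ro.from_euler('z',yaw)*Ro.from_euler('y',-tilt)
    return B*Ro.from_matrix(np.array([[-1,0,0],[0,1,0],[0,0,-1.]]))
def rows(pos,R,N,frm=None):
    from rig import ctrl
    s=ctrl.sense(); p0,R0=frm or (np.array(s["eef_pos"]),q2R(s["ee_rot"]))
    rel=R0.inv()*R; w=rel.as_rotvec()/N; A=sum(Ro.from_rotvec(w*k).as_matrix() for k in range(N))
    v=np.linalg.solve(A,R0.inv().apply(np.array(pos)-p0))
    print(N,"rows of",np.round(v,2),np.round(np.degrees(w)/6,3)); return np.array(pos),R
E
python3 - <<'E'
from h import *
from rig import ctrl
c=ctrl.capture("wrist");o,d=ray(c,(320,240));s=ctrl.sense();R=q2R(s["ee_rot"])
print("cam in tool",R.inv().apply(o-s["eef_pos"]),R.inv().apply(d),c["intrinsics"][0][0])
rows([603,300.5,215],Rlamp(-.071,0),20)
E
```

```text
cam in tool [  70.97711089    1.51693208 -142.33509606] [-0.29119126 -0.01643835  0.95652362] 381.83959787167595
20 rows of [-25.11  -6.4    0.79] [-0.    -0.    -0.085]
```

```bash
R="-25.1 -6.4 0.8 0 0 -0.085"; python3 -m inch '-25.1 -6.4 0.8 0 0 -0.085; -25.1 -6.4 0.8 0 0 -0.085; -25.1 -6.4 0.8 0 0 -0.085; -25.1 -6.4 0.8 0 0 -0.085; -25.1 -6.4 0.8 0 0 -0.085; -25.1 -6.4 0.8 0 0 -0.085; -25.1 -6.4 0.8 0 0 -0.085; -25.1 -6.4 0.8 0 0 -0.085; -25.1 -6.4 0.8 0 0 -0.085; -25.1 -6.4 0.8 0 0 -0.085' 1 && python3 -m inch '-25.1 -6.4 0.8 0 0 -0.085; -25.1 -6.4 0.8 0 0 -0.085; -25.1 -6.4 0.8 0 0 -0.085; -25.1 -6.4 0.8 0 0 -0.085; -25.1 -6.4 0.8 0 0 -0.085; -25.1 -6.4 0.8 0 0 -0.085; -25.1 -6.4 0.8 0 0 -0.085; -25.1 -6.4 0.8 0 0 -0.085; -25.1 -6.4 0.8 0 0 -0.085; -25.1 -6.4 0.8 0 0 -0.085'
python3 - <<'E'
from h import *
from rig import ctrl
c=ctrl.capture("wrist");cv2.imwrite("pics/w1.png",c["image"][:,:,::-1]);np.savez("pics/w1.npz",**c)
s=ctrl.sense();print(s["eef_pos"],s["time_s"],s["joints"])
print(proj(c,[(602.8,300.4,60),(603,300.5,142),(594.7,344.7,60)]))
E
```

```text
time_s: 0.98
eef_pos: [362.5, 393.5, 223.1]
ee_rot: [-0.0, 0.08, 0.997, -0.0]
force: [0.1, 0.8, 0.6]
grip_width: 1.004
grip_force: 0.0
time_s: 1.82
eef_pos: [604.0, 300.1, 214.9]
ee_rot: [-0.0, 0.035, 0.999, -0.0]
force: [1.2, -0.0, 0.0]
grip_width: 1.001
grip_force: 0.0
[607.37067708 297.63231783 213.75722863] 1.8667 [ 2.83277284e-01  6.74553844e-01  9.87386071e-01 -1.14991405e-03
  1.47989530e+00 -1.21444142e+00]
[[324.59931313 215.00600061]
 [324.18306787 246.8225869 ]
 [379.75688709 201.22934737]]
```

View pics/w1.png

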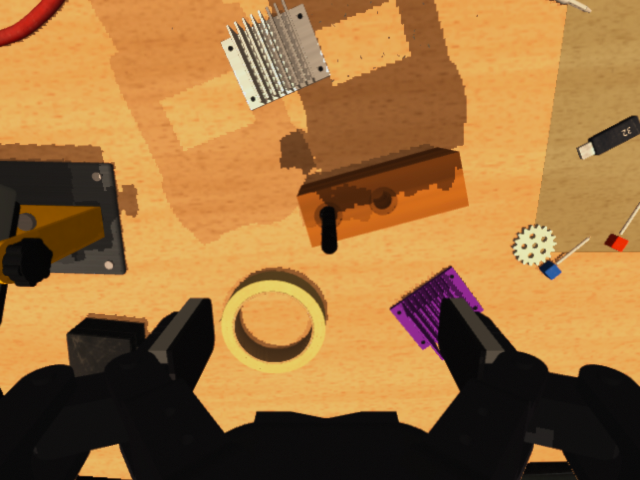

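Second hole at (382,200), marker hole (328,215), marker top (329,246): about 3 mm further +y than predicted.

```bash
python3 - <<'E'
from h import *
from rig import ctrl
s=ctrl.sense();print(s["eef_pos"],s["ee_rot"])
c=load("w1")
for uv,z in (((328,215),60),((329,246),142),((382,200),60)): print(onz(c,uv,z))
k=[onz(c,uv,5) for uv in((222,42),(301,6),(329,75),(253,109))];print(np.mean(k,0),k)
rows([603,303,88],Rlamp(-.071,0),8)
E
```

```text
[607.37067708 297.63231783 213.75722863] [ 6.48805413e-05  3.64784461e-02  9.99334269e-01 -5.81673723e-04]
[602.98499157 303.10938425  60.        ]
[602.68887434 303.38134318 142.        ]
[593.83690597 346.49988988  60.        ]
[476.71706284 267.7668791    5.        ] [array([460.2684474 , 223.61400398,   5.        ]), array([438.06006155, 292.41500822,   5.        ]), array([492.74170703, 311.79334869,   5.        ]), array([515.79803538, 243.24515553,   5.        ])]
8 rows of [ 0.59  0.64 15.72] [-0.001  0.    -0.002]
```

```bash
python3 -m inch '0 1 10 0 0 0; 0 1 17 0 0 0; 0 0.5 20 0 0 0; 0 0 20 0 0 0; 0 0 20 0 0 0; 0 0 17 0 0 0; 0 0 13 0 0 0; 0 0 7 0 0 0; 0 0 3 0 0 0; 0 0 0 0 0 0' && python3 -m inch '0 0 0 0 0 0; 0 0 0 0 0 0; 0 0 0 0 0 0; 0 0 0 0 0 0; 0 0 0 0 0 0; 0 0 0 0 0 0; 0 0 0 0 0 0; 0 0 0 0 0 0; 0 0 0 0 0 0; 0 0 0 0 0 0' 0 50
python3 - <<'E'
from rig import ctrl
s=ctrl.sense();print(s["eef_pos"],s["ee_rot"],s["dq"],s["wrist_torque"])
E
```

```text
time_s: 2.7
eef_pos: [602.6, 303.5, 87.8]
ee_rot: [-0.0, 0.035, 0.999, -0.0]
force: [-0.2, -0.2, -0.1]
grip_width: 0.999
grip_force: 0.0
time_s: 3.53
eef_pos: [603.3, 303.3, 88.5]
ee_rot: [0.0, 0.035, 0.999, 0.0]
force: [0.7, 0.1, 3.1]
grip_width: 0.107
grip_force: 48.6
[603.28516661 303.29888554  88.51426906] [2.15250070e-04 3.53598982e-02 9.99374617e-01 7.20727959e-05] [ 0.00153631 -0.00038095  0.00138997 -0.00026508 -0.00014041 -0.00086201] [0.04756935 0.00644336 0.03323357]
```

```bash
python3 -m inch '0 0 -4 0 0 0; 0 0 -8 0 0 0; 0 0 -12 0 0 0; 0 0 -16 0 0 0; 0 0 -18 0 0 0; 0 0 -18 0 0 0; 0 0 -18 0 0 0; 0 0 -18 0 0 0; 0 0 -16 0 0 0; 0 0 -7 0 0 0'
python3 - <<'E'
from h import *
R=Rlamp(-.071,.431); n=-R.as_matrix()[:,2]; print(n)
rows(np.array([595.6,49,133.4])+n*110,R,17,frm=(np.array([603.3,303.3,223.5]),Rlamp(-.071,0)))
E
```

```text
time_s: 4.37
eef_pos: [603.7, 303.4, 227.1]
ee_rot: [0.002, 0.035, 0.999, 0.001]
force: [-0.4, -0.5, 0.5]
grip_width: 0.105
grip_force: 48.6
[-0.41672699  0.02963743  0.90854842]
17 rows of [  1.95 -14.95  -1.  ] [-0.    -0.242 -0.   ]
```

```bash
python3 -m inch '2 -6 -1 0 -0.15 0; 2 -12 -1 0 -0.24 0; 2 -16 -1 0 -0.25 0; 2 -17 -1 0 -0.25 0; 2 -17 -1 0 -0.25 0; 2 -17 -1 0 -0.25 0; 2 -17 -1 0 -0.25 0; 2 -17 -1 0 -0.25 0; 2 -17 -1 0 -0.25 0; 2 -17 -1 0 -0.25 0' && python3 -m inch '2 -17 -1 0 -0.25 0; 2 -17 -1 0 -0.25 0; 2 -17 -1 0 -0.25 0; 2 -17 -1 0 -0.25 0; 2 -16 -1 0 -0.25 0; 2 -11 -1 0 -0.25 0; 2 -6 -1 0 -0.24 0; 0 0 0 0 0 0; 0 0 0 0 0 0; 0 0 0 0 0 0'
python3 - <<'E'
from h import *
from rig import ctrl
c=ctrl.capture("wrist");cv2.imwrite("pics/w2.png",c["image"][:,:,::-1]);np.savez("pics/w2.npz",**c)
s=ctrl.sense();print(s["eef_pos"],s["ee_rot"],s["joints"])
R=q2R(s["ee_rot"])
print((R.inv()*Rlamp(-.071,.431)).as_rotvec())
print(proj(c,[s["eef_pos"]+R.apply([0,0,78.5]),(593.46,19.03,133.44),(595.6,49,133.4),(591.3,-10.9,133.4)]))
E
```

```text
time_s: 5.2
eef_pos: [571.1, 151.3, 231.5]
ee_rot: [0.125, 0.035, 0.991, -0.004]
force: [0.2, -0.6, -0.9]
grip_width: 0.105
grip_force: 48.6
time_s: 6.03
eef_pos: [549.1, 52.8, 233.5]
ee_rot: [0.214, 0.034, 0.976, -0.008]
force: [0.4, 0.0, -0.2]
grip_width: 0.107
grip_force: 48.7
[549.18008749  52.85987114 233.40073152] [ 0.21435272  0.03432251  0.97612417 -0.00751577] [-0.12788173  0.15898438  1.7521575   0.03371171  0.79903991 -1.64660059]
[0.00033651 0.0013279  0.00063114]
[[323.71578629 245.56183472]
 [279.46709788 231.97524363]
 [323.14292512 231.99131229]
 [235.92263132 231.86018717]]
```

View pics/w2.png

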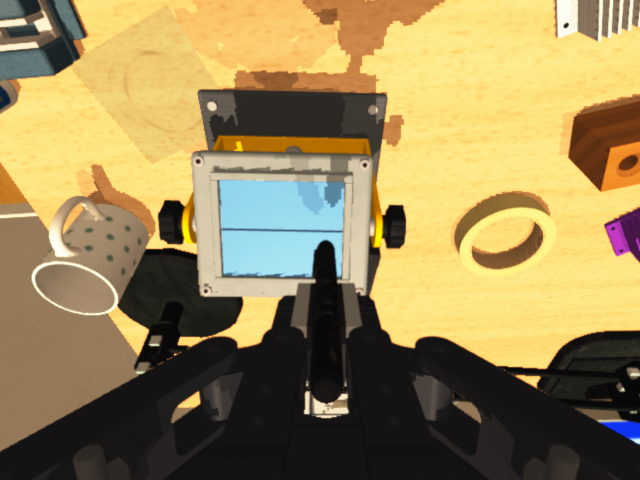

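```bash
python3 - <<'E'
from h import *
im=load("w2")["image"].astype(int)
b=(im[:,:,2]-im[:,:,0]>25)
for r in (195,205,215,225,240,250,260): 
    x=np.where(b[r,195:365])[0]+195; print(r,x.min(),x.max())
for q in (230,250,270,290,300,345):
    y=np.where(b[160:295,q])[0]+160; col=im[215:245,q].sum(1); print(q,y.min() if len(y) else 0,y.max() if len(y) else 0,"seam",215+col.argmin())
E
```

```text
195 220 343
205 221 343
215 221 342
225 221 342
240 222 342
250 222 341
260 223 341
230 180 275 seam 229
250 180 275 seam 229
270 181 275 seam 230
290 181 276 seam 230
300 182 276 seam 230
345 0 0 seam 217
```

```bash
cat >> fit.py <<'E'
w=load("w2")
ot=(t,tape,T([(505,105),(622,112),(618,200),(500,190),(502,149),(621,153)])); os_=(s,tape,S([(441,252),(521,344),(418,407),(350,317),(402,287),(465,375)]))
# in wrist view: image down = +x world(up slope), image right = +y
ow=(w,[(-33,-41.5,0),(-33,41.5,0),(33,41.5,0),(33,-41.5,0),(0,-41.5,0),(0,41.5,0)],[(219.2,179.2),(344,181.3),(341.2,277),(223.2,275.5),(221.5,229),(342,231)])
for o in ([ow],[ow,ot,os_]):
    p=fit("lamp w",lamp,p,o); print("mid",lamp(p,[(0,0,0)]),"L",lamp(p,[(0,30,0)]),"R",lamp(p,[(0,-30,0)]))
E
python3 fit.py | tail -4
```

```text
lamp w [ 6.00551e+02  2.00980e+01 -8.90000e-02  5.27000e-01] res px [0.5, 1.0, 0.5, 0.8, 0.1, 0.4, 0.1, 0.5, 0.1, 0.3, 0.3, 0.6]
mid [[592.0328923   20.85666367 132.69233695]] L [[594.6947665   50.73833742 132.69233695]] R [[589.37101809  -9.02501007 132.69233695]]
lamp w [ 6.00465e+02  2.00020e+01 -8.90000e-02  5.08000e-01] res px [0.2, 1.4, 0.6, 1.2, 0.3, 0.3, 0.1, 0.5, 0.2, 0.0, 0.1, 0.2, 0.3, 1.1, 1.1, 1.5, 3.0, 0.5, 1.0, 0.9, 0.2, 0.7, 2.3, 1.8, 0.2, 0.2, 1.5, 0.4, 0.7, 0.5, 0.7, 0.6, 1.2, 1.0, 0.7, 0.2]
mid [[592.22311911  20.73999787 132.85033731]] L [[594.89735654  50.62056771 132.85033731]] R [[589.54888167  -9.14057198 132.85033731]]
```

```bash
python3 -m inch '0 0 2 0 0 0; 0 0 4 0 0 0; 0 0 5 0 0 0; 0 0 5 0 0 0; 0 0 5 0 0 0; 0 0 4 0 0 0; 0 0 2 0 0 0; 0 0 0.5 0 0 0; 0 0 0 0 0 0; 0 0 0 0 0 0' 
python3 - <<'E'
from rig import ctrl
s=ctrl.sense();print(s["force"],s["wrist_torque"],s["eef_pos"])
E
python3 -m inch '0 0 0.5 0 0 0; 0 0 0.5 0 0 0; 0 0 0.5 0 0 0; 0 0 0.5 0 0 0; 0 0 0 0 0 0; 0 0 0 0 0 0; 0 0 0 0 0 0; 0 0 0 0 0 0; 0 0 0 0 0 0; 0 0 0 0 0 0' 
python3 - <<'E'
from rig import ctrl
s=ctrl.sense();print(s["force"],s["wrist_torque"],s["eef_pos"])
E
```

```text
time_s: 6.92
eef_pos: [560.4, 51.6, 208.4]
ee_rot: [0.215, 0.035, 0.976, -0.008]
force: [-0.3, -0.7, 0.6]
grip_width: 0.1
grip_force: 48.7
[-0.32800683 -0.70896274  0.56202869] [ 0.00618467  0.1780605  -0.02384031] [560.44942466  51.63133503 208.40836998]
time_s: 7.75
eef_pos: [561.2, 51.6, 206.4]
ee_rot: [0.214, 0.035, 0.976, -0.008]
force: [-0.4, 0.7, -0.2]
grip_width: 0.106
grip_force: 48.7
[-0.44720556  0.71590509 -0.18806359] [-0.02158404  0.19741454  0.00382703] [561.24423555  51.58647686 206.40803624]
```

```bash
python3 -m inch '0 0 0.5 0 0 0; 0 0 0.5 0 0 0; 0 0 0.5 0 0 0; 0 0 0 0 0 0; 0 0 0 0 0 0; 0 0 0 0 0 0; 0 0 0 0 0 0; 0 0 0 0 0 0; 0 0 0 0 0 0; 0 0 0 0 0 0' 
python3 - <<'E'
from h import *
from rig import ctrl
c=ctrl.capture("wrist");np.savez("pics/w3.npz",**c);crop("w3",200,150,180,140,4,"w3c")
E
```

```text
time_s: 8.58
eef_pos: [561.9, 51.6, 205.0]
ee_rot: [0.214, 0.035, 0.976, -0.008]
force: [0.1, 0.2, -0.4]
grip_width: 0.105
grip_force: 48.7
```

View pics/w3c.png

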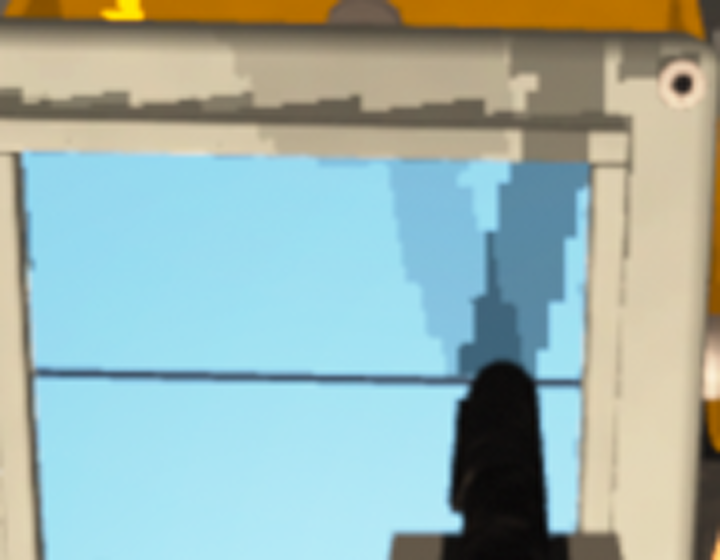

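```bash
python3 -m inch '0.4 0.8 0 0 0 0; 0.3 0.7 0 0 0 0; 0 0 0 0 0 0; 0 0 0.3 0 0 0; 0 0 0.3 0 0 0; 0 0 0.3 0 0 0; 0 0 0 0 0 0; 0 0 0 0 0 0; 0 0 0 0 0 0; 0 0 0 0 0 0' 
python3 -m inch '0 0 0.3 0 0 0; 0 0 0.3 0 0 0; 0 0 0 0 0 0; 0 0 0 0 0 0; 0 0 0 0 0 0; 0 0 0 0 0 0; 0 0 0 0 0 0; 0 0 0 0 0 0; 0 0 0 0 0 0; 0 0 0 0 0 0' 
```

```text
time_s: 9.47
eef_pos: [561.8, 53.1, 204.3]
ee_rot: [0.215, 0.035, 0.976, -0.008]
force: [-2.9, -0.2, 5.2]
grip_width: 0.108
grip_force: 49.1
time_s: 10.3
eef_pos: [562.1, 53.1, 204.3]
ee_rot: [0.215, 0.034, 0.976, -0.008]
force: [-6.9, 0.5, 10.3]
grip_width: 0.108
grip_force: 49.7
```

```bash
python3 -m inch '0 0 -0.4 0 0 0; 0 0 -0.4 0 0 0; 0 0 0 0 0 0; 0 0 0 0 0 0; 0 -0.5 0 0 0 0; 0 -0.8 0 0 0 0; 0 -1 0 0 0 0; 0 -1 0 0 0 0; 0 -1 0 0 0 0; 0 -1 0 0 0 0' 
python3 -m inch '0 -1 0 0 0 0; 0.1 -1 0 0 0 0; 0 -1 0 0 0 0; 0 -1 0 0 0 0; 0 -1 0 0 0 0; 0 -1 0 0 0 0; 0 -1 0 0 0 0; 0.1 -1 0 0 0 0; 0 -1 0 0 0 0; 0 -1 0 0 0 0' 
```

```text
time_s: 11.13
eef_pos: [561.4, 48.0, 204.4]
ee_rot: [0.215, 0.035, 0.976, -0.007]
force: [-2.8, 2.6, 5.9]
grip_width: 0.104
grip_force: 49.3
time_s: 11.97
eef_pos: [560.6, 38.1, 204.4]
ee_rot: [0.215, 0.035, 0.976, -0.007]
force: [-2.5, 3.6, 7.1]
grip_width: 0.106
grip_force: 49.4
```

```bash
python3 -m inch '0 -1 -0.2 0 0 0; 0.1 -1 0 0 0 0; 0 -1 0 0 0 0; 0.1 -1 0 0 0 0; 0 -1 -0.1 0 0 0; 0 -1 0 0 0 0; 0 -1 0 0 0 0; 0.1 -1 0 0 0 0; 0 -1 0 0 0 0; 0 -1 0 0 0 0' 
python3 -m inch '0 -1 0 0 0 0; 0.1 -1 0 0 0 0; 0 -1 0 0 0 0; 0 -1 0 0 0 0; 0 -1 0 0 0 0; 0 -1 0 0 0 0; 0 -1 0 0 0 0; 0.1 -1 0 0 0 0; 0 -1 0 0 0 0; 0 -1 0 0 0 0'
python3 - <<'E'
from h import *
from rig import ctrl
c=ctrl.capture("wrist");np.savez("pics/w4.npz",**c);crop("w4",200,150,180,140,4,"w4c")
E
```

```text
time_s: 12.8
eef_pos: [559.3, 27.9, 204.3]
ee_rot: [0.215, 0.035, 0.976, -0.007]
force: [-2.5, 2.9, 6.1]
grip_width: 0.105
grip_force: 49.2
time_s: 13.63
eef_pos: [558.4, 18.0, 204.3]
ee_rot: [0.215, 0.035, 0.976, -0.007]
force: [-2.4, 3.0, 5.8]
grip_width: 0.105
grip_force: 49.4
```

View pics/w4c.png

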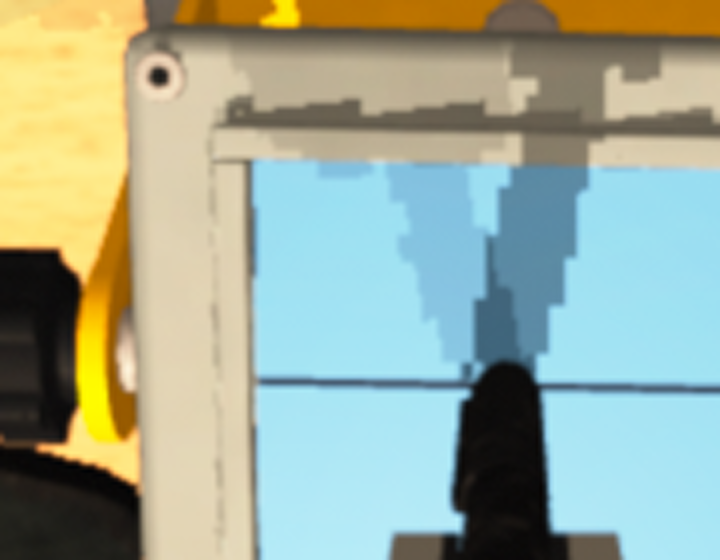

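The tip sits on the seam (seam v≈385, tip contact about 386), 37 mm from the tape's right end, so about 25.5 mm is left.

```bash
python3 -m inch '0 -1 0 0 0 0; 0.1 -1 0 0 0 0; 0 -1 0 0 0 0; 0 -1 0 0 0 0; 0 -1 0 0 0 0; 0.1 -1 0 0 0 0; 0 -1 0 0 0 0; 0 -1 0 0 0 0; 0.1 -1 0 0 0 0; 0 -1 0 0 0 0' 
python3 -m inch '0 -1 0 0 0 0; 0.1 -1 0 0 0 0; 0 -1 0 0 0 0; 0 -1 0 0 0 0; 0 -1 0 0 0 0; 0 -1 0 0 0 0; 0.1 -1 0 0 0 0; 0 -1 0 0 0 0; 0 -1 0 0 0 0; 0 -1 0 0 0 0'
python3 -m inch '0 -1 0 0 0 0; 0 -1 0 0 0 0; 0 -1 0 0 0 0; 0 -1 0 0 0 0; 0 -1 0 0 0 0; 0 -0.7 0 0 0 0; 0 0 0 0 0 0; 0 0 -2 0 0 0; 0 0 -5 0 0 0; 0 0 -8 0 0 0'
python3 - <<'E'
from h import *
from rig import ctrl
s=ctrl.sense();p0=np.array(s["eef_pos"]);R=q2R(s["ee_rot"]);print(p0)
rows([603,303,223],Rlamp(-.071,0),17,frm=(p0+R.apply([0,0,-32]),R))
E
```

```text
time_s: 14.52
eef_pos: [557.5, 8.1, 204.3]
ee_rot: [0.215, 0.035, 0.976, -0.007]
force: [-3.5, 3.0, 6.0]
grip_width: 0.106
grip_force: 49.6
time_s: 15.35
eef_pos: [556.6, -1.8, 204.3]
ee_rot: [0.215, 0.035, 0.976, -0.007]
force: [-3.7, 4.1, 8.1]
grip_width: 0.107
grip_force: 49.7
time_s: 16.18
eef_pos: [549.3, -7.4, 216.8]
ee_rot: [0.213, 0.035, 0.976, -0.008]
force: [0.0, -0.1, -0.2]
grip_width: 0.108
grip_force: 48.9
[549.26089114  -7.39753358 216.79233184]
17 rows of [-2.29 18.44  1.92] [0.    0.242 0.   ]
```

```bash
python3 -m inch '0 0 -14 0 0 0; 0 0 -12 0 0 0; -2.3 8 -1 0 0.24 0; -2.3 15 1.9 0 0.24 0; -2.3 18 1.9 0 0.24 0; -2.3 20 1.9 0 0.24 0; -2.3 21 1.9 0 0.24 0; -2.3 21 1.9 0 0.24 0; -2.3 21 1.9 0 0.24 0; -2.3 21 1.9 0 0.24 0' && python3 -m inch '-2.3 21 1.9 0 0.24 0; -2.3 21 1.9 0 0.24 0; -2.3 21 1.9 0 0.24 0; -2.3 21 1.9 0 0.24 0; -2.3 21 1.9 0 0.24 0; -2.3 20 1.9 0 0.24 0; -2.3 16 1.9 0 0.24 0; -2.3 12 1.9 0 0.24 0; -2.3 7 1.9 0 0.24 0; 0 0 0 0 0 0' && python3 -m inch '0 0 0 0 0 0; 0 0 0 0 0 0; 0 0 0 0 0 0; 0 0 0 0 0 0; 0 0 0 0 0 0; 0 0 0 0 0 0; 0 0 0 0 0 0; 0 0 0 0 0 0; 0 0 0 0 0 0; 0 0 0 0 0 0'
python3 - <<'E'
from h import *
from rig import ctrl
c=ctrl.capture("wrist");np.savez("pics/w5.npz",**c);cv2.imwrite("pics/w5.png",c["image"][:,:,::-1])
s=ctrl.sense();p0=np.array(s["eef_pos"]);R=q2R(s["ee_rot"]);print(p0,s["ee_rot"])
print(proj(c,[p0+R.apply([0,0,78.5]),(603,303.1,60),(593.8,346.5,60)]))
rows([603,303,205],Rlamp(-.071,0),1)
E
```

```text
time_s: 17.02
eef_pos: [570.3, 137.5, 236.0]
ee_rot: [0.115, 0.035, 0.993, -0.004]
force: [-0.1, -0.3, 0.5]
grip_width: 0.106
grip_force: 48.9
time_s: 17.85
eef_pos: [604.5, 295.3, 220.6]
ee_rot: [0.002, 0.035, 0.999, -0.0]
force: [-1.3, -0.3, -0.3]
grip_width: 0.104
grip_force: 48.9
time_s: 18.68
eef_pos: [604.3, 294.7, 221.4]
ee_rot: [0.003, 0.035, 0.999, -0.0]
force: [-0.3, -0.1, -0.5]
grip_width: 0.101
grip_force: 48.9
[604.30283279 294.6648177  221.40000921] [ 2.59557194e-03  3.53612931e-02  9.99371218e-01 -1.06371445e-04]
[[323.6885376  245.43416038]
 [334.57056433 211.1910007 ]
 [387.63130939 196.37239558]]
1 rows of [ 1.97  8.22 16.39] [-0.     0.05   0.003]
```

View pics/w5.png

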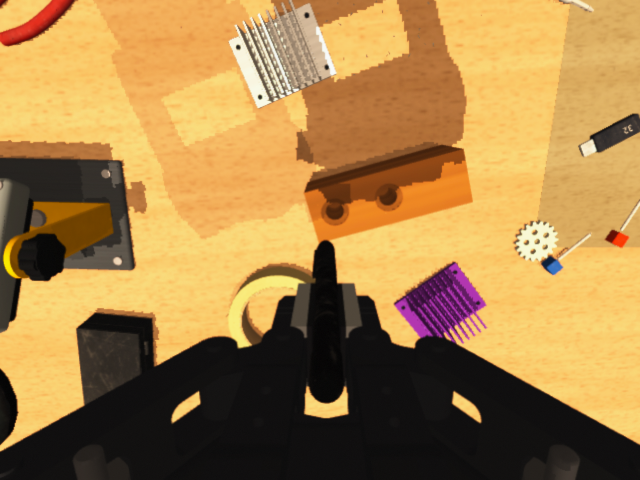

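Both holes, at (334,211) and (388,197), match the prediction to within 1 px. Correct by 8 mm, then insert.

```bash
python3 -m inch '0.7 3 5 0 0.05 0; 0.7 3 10 0 0 0; 0.6 2 10 0 0 0; 0 0 15 0 0 0; 0 0 15 0 0 0; 0 0 12 0 0 0; 0 0 8 0 0 0; 0 0 3 0 0 0; 0 0 0 0 0 0; 0 0 0 0 0 0'
python3 - <<'E'
from h import *
from rig import ctrl
s=ctrl.sense();rows([603,302.7,138],Rlamp(-.071,0),1);print(s["wrist_torque"])
E
```

```text
time_s: 19.57
eef_pos: [603.2, 302.9, 144.0]
ee_rot: [0.0, 0.035, 0.999, 0.0]
force: [-0.5, -0.3, -0.6]
grip_width: 0.107
grip_force: 48.9
1 rows of [ 0.17 -0.18  5.96] [0.003 0.008 0.002]
[-0.01941994 -0.03264252 -0.00930892]
```

Tip is now about 5 mm above the mouth; inserting in two steps.

```bash
python3 -m inch '0 0 2 0 0 0; 0 0 3 0 0 0; 0 0 3 0 0 0; 0 0 3 0 0 0; 0 0 3 0 0 0; 0 0 3 0 0 0; 0 0 2 0 0 0; 0 0 1 0 0 0; 0 0 0 0 0 0; 0 0 0 0 0 0'; python3 -m inch '0 0 2 0 0 0; 0 0 4 0 0 0; 0 0 5 0 0 0; 0 0 6 0 0 0; 0 0 6 0 0 0; 0 0 5 0 0 0; 0 0 3 0 0 0; 0 0 2 0 0 0; 0 0 0 0 0 0; 0 0 0 0 0 0'
```

```text
time_s: 20.4
eef_pos: [603.0, 302.8, 123.5]
ee_rot: [0.0, 0.035, 0.999, -0.0]
force: [0.2, 0.6, 0.0]
grip_width: 0.104
grip_force: 48.9
time_s: 21.23
eef_pos: [603.0, 302.8, 90.5]
ee_rot: [0.0, 0.035, 0.999, 0.0]
force: [-0.1, 0.1, -0.2]
grip_width: 0.105
grip_force: 48.9
```

```bash
python3 -m inch '0 0 1 0 0 0; 0 0 0.5 0 0 0; 0 0 0 0 0 0; 0 0 0 0 0 0; 0 0 0 0 0 0; 0 0 0 0 0 0; 0 0 0 0 0 0; 0 0 0 0 0 0; 0 0 0 0 0 0; 0 0 0 0 0 0' 1; python3 -m inch '0 0 -3 0 0 0; 0 0 -6 0 0 0; 0 0 -10 0 0 0; 0 0 -14 0 0 0; 0 0 -16 0 0 0; 0 0 -16 0 0 0; 0 0 -14 0 0 0; 0 0 -10 0 0 0; 0 0 -5 0 0 0; 0 0 0 0 0 0'
python3 - <<'E'
from h import *
from rig import ctrl
c=ctrl.capture("wrist");np.savez("pics/w6.npz",**c);cv2.imwrite("pics/w6.png",c["image"][:,:,::-1])
print(proj(c,[(603,303,60),(603,303,142)]))
rows([477,268,140],Rlamp(.318,0),9)
E
```

```text
time_s: 22.07
eef_pos: [602.9, 302.8, 88.9]
ee_rot: [-0.0, 0.035, 0.999, -0.0]
force: [-0.8, 0.0, -0.3]
grip_width: 1.001
grip_force: 0.0
time_s: 22.9
eef_pos: [603.3, 302.9, 184.4]
ee_rot: [0.001, 0.035, 0.999, 0.0]
force: [0.2, -0.3, -1.5]
grip_width: 1.002
grip_force: 0.0
[[324.06331081 225.37027127]
 [323.31644211 266.08451468]]
9 rows of [14.41 -2.43  4.79] [ 0.     0.    -0.412]
```

View pics/w6.png

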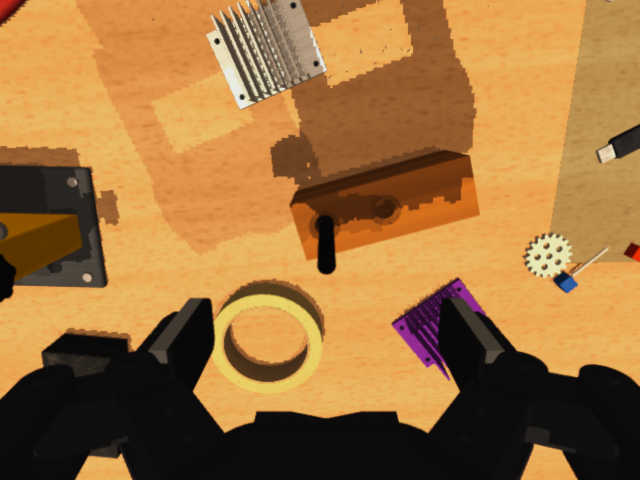

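The marker stands upright in its hole (mouth at about (325,225), top at (327,270)). On to the sink; the ten views are spent, so I measure numerically from here.

```bash
python3 -m inch '14.4 -2.4 0 0 0 -0.41; 14.4 -2.4 2 0 0 -0.41; 14.4 -2.4 4 0 0 -0.41; 14.4 -2.4 6 0 0 -0.41; 14.4 -2.4 7 0 0 -0.41; 14.4 -2.4 8 0 0 -0.41; 14.4 -2.4 8 0 0 -0.41; 14.4 -2.4 7 0 0 -0.41; 14.4 -2.4 2 0 0 -0.42; 0 0 0 0 0 0'
python3 - <<'E'
from h import *
from rig import ctrl
c=ctrl.capture("wrist");np.savez("pics/w7.npz",**c)
s=ctrl.sense();print(s["eef_pos"])
for n,k in (("w5",((229,38),(310,4),(336,73),(259,108))),):
    k=np.array([onz(load(n),u,5) for u in k]);print(n,k.mean(0),np.arctan2(-(k[1]-k[0])[0],(k[1]-k[0])[1]),np.arctan2(-(k[2]-k[3])[0],(k[2]-k[3])[1]))
P=[(a,b,5) for a,b in((-30,-38),(-30,38),(30,38),(30,-38))]
y=.318;M=Ro.from_euler('z',y).as_matrix()
print("pred",proj(c,np.array([476.8,267.8,0])+np.array(P)@M.T).round(1).tolist())
hsv=cv2.cvtColor(c["image"],cv2.COLOR_RGB2HSV); m=((hsv[:,:,1]<60)&(hsv[:,:,2]>110)).astype(np.uint8)
m[330:]=0; m=cv2.morphologyEx(m,cv2.MORPH_CLOSE,np.ones((15,15)))
n,l,st,ce=cv2.connectedComponentsWithStats(m); 
for i in range(1,n):
    if st[i,4]>800:
        print(st[i],ce[i]); cn,_=cv2.findContours((l==i).astype(np.uint8),0,2); print(cv2.minAreaRect(cn[0]), cv2.approxPolyDP(cn[0],6,True).reshape(-1,2).tolist())
E
```

```text
time_s: 23.78
eef_pos: [474.5, 267.7, 137.6]
ee_rot: [-0.002, -0.159, 0.987, -0.0]
force: [0.2, -1.1, -0.2]
grip_width: 0.998
grip_force: 0.0
[476.09085718 268.17972838 138.3382196 ]
w5 [476.08268793 268.09700832   5.        ] 0.2845777207457496 0.3301861027678685
pred [[271.0, 186.1], [376.0, 186.2], [373.1, 264.2], [274.0, 264.1]]
[ 273  201  101   78 4932] [317.75547445 248.32603406]
((323.0, 239.5), (100.0, 77.0), 0.0) [[273, 215], [274, 261], [289, 264], [290, 278], [357, 277], [357, 263], [372, 262], [372, 235], [313, 227], [312, 201], [310, 212]]
```

```bash
python3 - <<'E'
from h import *
c=load("w7");im=c["image"].astype(int)
for u in (278,282,286,360,364,368): print(u,"top",[tuple(im[v,u]) and f"{v}:{im[v,u,0]},{im[v,u,2]}" for v in range(180,194,1)],"bot",[f"{v}:{im[v,u,0]},{im[v,u,2]}" for v in range(256,270)])
for v in (200,225,250): print(v,[f"{u}:{im[v,u,0]},{im[v,u,2]}" for u in list(range(266,280))+list(range(368,382))])
E
```

```text
278 top ['180:109,33', '181:107,32', '182:107,32', '183:105,32', '184:101,42', '185:102,62', '186:115,77', '187:121,82', '188:121,82', '189:121,83', '190:121,83', '191:124,85', '192:123,83', '193:98,66'] bot ['256:231,222', '257:234,226', '258:234,226', '259:234,224', '260:233,224', '261:234,225', '262:234,225', '263:235,191', '264:236,106', '265:236,92', '266:236,93', '267:236,93', '268:236,94', '269:236,95']
282 top ['180:110,33', '181:111,33', '182:110,34', '183:108,33', '184:102,42', '185:103,62', '186:116,78', '187:121,82', '188:121,82', '189:121,82', '190:121,83', '191:124,85', '192:125,85', '193:122,83'] bot ['256:172,159', '257:230,221', '258:234,226', '259:234,224', '260:233,224', '261:233,225', '262:234,225', '263:235,190', '264:236,106', '265:236,92', '266:236,94', '267:236,93', '268:237,92', '269:236,92']
286 top ['180:112,34', '181:112,34', '182:112,34', '183:110,34', '184:105,44', '185:103,63', '186:116,78', '187:121,82', '188:122,83', '189:120,83', '190:117,81', '191:114,77', '192:114,77', '193:115,78'] bot ['256:233,207', '257:234,203', '258:234,197', '259:233,207', '
[... 1904 characters left out ...]
274:233,202', '275:233,204', '276:234,204', '277:234,204', '278:234,204', '279:234,204', '368:180,124', '369:179,123', '370:180,124', '371:180,123', '372:179,124', '373:176,119', '374:150,84', '375:142,49', '376:151,46', '377:151,46', '378:150,46', '379:149,45', '380:148,45', '381:148,45']
250 ['266:233,73', '267:234,75', '268:236,78', '269:237,81', '270:236,82', '271:236,82', '272:235,83', '273:225,106', '274:226,188', '275:233,221', '276:233,223', '277:234,223', '278:233,222', '279:231,219', '368:228,214', '369:233,222', '370:233,222', '371:234,223', '372:232,221', '373:211,166', '374:224,99', '375:235,93', '376:236,95', '377:236,96', '378:236,96', '379:236,96', '380:236,93', '381:236,90']
```

```bash
python3 -m inch '0 0 6 0 0 0; 0 0 14 0 0 0; 0 0 20 0 0 0; 0 0 22 0 0 0; 0 0 22 0 0 0; 0 0 18 0 0 0; 0 0 13 0 0 0; 0 0 8 0 0 0; 0 0 3 0 0 0; 0 0 0 0 0 0'
python3 - <<'E'
from h import *
rows([476.5,268,11],Rlamp(.318,0),1)
E
python3 -m inch '0 0 1 0 0 0; 0 0 0 0 0 0; 0 0 0 0 0 0; 0 0 0 0 0 0; 0 0 0 0 0 0; 0 0 0 0 0 0; 0 0 0 0 0 0; 0 0 0 0 0 0; 0 0 0 0 0 0; 0 0 0 0 0 0' 0 60
python3 - <<'E'
from h import *
from rig import ctrl
s=ctrl.sense();print(s["eef_pos"],s["wrist_torque"])
R=Rlamp(-.089,.508);n=-R.as_matrix()[:,2];print(n)
# above the seat: underside 60 mm off; underside is at TCP+z0
p0=np.array(s["eef_pos"])+[0,0,150]
rows(np.array([592.2,20.7,132.85])+n*(60+10.5),R,16,frm=(p0,Rlamp(.318,0)))
E
```

```text
time_s: 24.67
eef_pos: [477.1, 268.5, 12.4]
ee_rot: [-0.0, -0.157, 0.988, -0.0]
force: [-1.3, -0.5, -0.4]
grip_width: 0.998
grip_force: 0.0
1 rows of [ 0.74 -0.26  1.4 ] [ 0.    -0.005 -0.017]
time_s: 25.5
eef_pos: [477.5, 268.6, 12.8]
ee_rot: [0.001, -0.158, 0.987, 0.0]
force: [-0.9, 0.8, 6.5]
grip_width: 0.549
grip_force: 62.9
[477.49665009 268.6279484   12.83802924] [-0.06513199  0.11639227 -0.02262655]
[-0.48450554  0.04323521  0.87371912]
16 rows of [ -3.42 -15.99  -0.94] [ 0.062 -0.299  0.238]
```

```bash
python3 -m inch '0 0 -3 0 0 0; 0 0 -6 0 0 0; 0 0 -12 0 0 0; 0 0 -18 0 0 0; 0 0 -22 0 0 0; 0 0 -24 0 0 0; 0 0 -24 0 0 0; 0 0 -20 0 0 0; 0 0 -14 0 0 0; 0 0 -7 0 0 0'
python3 - <<'E'
from h import *
from rig import ctrl
c=ctrl.capture("wrist");np.savez("pics/w8.npz",**c)
s=ctrl.sense();print(s["force"])
R=Rlamp(-.089,.95)
rows([519,140,185],R,10,frm=(np.array([477,268.4,162.5]),Rlamp(.318,0)))
E
```

```text
time_s: 26.33
eef_pos: [477.3, 268.6, 164.2]
ee_rot: [0.001, -0.158, 0.987, 0.0]
force: [0.1, -0.0, -0.8]
grip_width: 0.547
grip_force: 62.2
[-0.09435658  0.74036104 -0.29784489]
10 rows of [ -3.09 -13.51  -0.66] [ 0.185 -0.894  0.359]
```

```bash
python3 - <<'E'
from h import *
rows([519,140,185],Rlamp(-.089,.95),15,frm=(np.array([477,268.4,162.5]),Rlamp(.318,0)))
E
python3 -m inch '-2.1 -9 -0.4 0.123 -0.6 0.24; -2.1 -9 -0.4 0.123 -0.6 0.24; -2.1 -9 -0.4 0.123 -0.6 0.24; -2.1 -9 -0.4 0.123 -0.6 0.24; -2.1 -9 -0.4 0.123 -0.6 0.24; -2.1 -9 -0.4 0.123 -0.6 0.24; -2.1 -9 -0.4 0.123 -0.6 0.24; -2.1 -9 -0.4 0.123 -0.6 0.24; -2.1 -9 -0.4 0.123 -0.6 0.24; -2.1 -9 -0.4 0.123 -0.6 0.24' && python3 -m inch '-2.1 -9 -0.4 0.123 -0.6 0.24; -2.1 -9 -0.4 0.123 -0.6 0.24; -2.1 -9 -0.4 0.123 -0.6 0.24; -2.1 -9 -0.4 0.123 -0.6 0.24; -2.1 -9 -0.4 0.123 -0.6 0.24; 0 0 0 0 0 0; 0 0 0 0 0 0; 0 0 0 0 0 0; 0 0 0 0 0 0; 0 0 0 0 0 0'
python3 - <<'E'
from h import *
from rig import ctrl
c=ctrl.capture("wrist");np.savez("pics/w9.npz",**c)
s=ctrl.sense();print(s["eef_pos"],s["ee_rot"],s["time_s"])
def lamp(p,L):
    R=Ro.from_euler('z',p[2])*Ro.from_euler('y',-p[3]); return np.array([p[0],p[1],118])+R.apply(np.array(L)+[0,0,17])
tape=[(-33,-41.5,0),(-33,41.5,0),(33,41.5,0),(33,-41.5,0),(0,-41.5,0),(0,41.5,0)]
for a in(.43,.51): print(proj(c,lamp([600.5,20,-.089,a],tape)).round(1).tolist())
im=c["image"].astype(int);b=(im[:,:,2]-im[:,:,0]>25).astype(np.uint8)
n,l,st,ce=cv2.connectedComponentsWithStats(b)
for i in range(1,n):
    if st[i,4]>300:
        cn=cv2.findContours((l==i).astype(np.uint8),0,2)[0];print(st[i],cv2.approxPolyDP(cn[0],4,True).reshape(-1,2).tolist())
E
```

```text
15 rows of [-2.13 -9.   -0.38] [ 0.123 -0.596  0.239]
time_s: 27.22
eef_pos: [512.0, 184.3, 173.8]
ee_rot: [0.315, -0.026, 0.949, -0.014]
force: [1.3, -0.4, -1.6]
grip_width: 0.548
grip_force: 62.1
time_s: 28.05
eef_pos: [519.4, 149.8, 190.5]
ee_rot: [0.41, 0.022, 0.911, -0.024]
force: [0.0, 0.3, -0.6]
grip_width: 0.546
grip_force: 62.2
[519.41392263 149.75577079 190.51070858] [ 0.4103391   0.02234987  0.91134311 -0.024001  ] 28.1
[[60.0, 206.0], [193.6, 210.8], [210.4, 283.6], [96.9, 279.5], [79.9, 245.7], [202.7, 250.2]]
[[61.5, 201.8], [194.4, 206.5], [209.3, 284.9], [94.5, 280.7], [79.2, 244.2], [202.4, 248.7]]
[  61  205  148   80 9210] [[61, 205], [95, 279], [208, 283], [193, 210]]
[583 335  57  24 694] [[583, 336], [639, 358], [630, 353], [639, 352], [639, 336]]
[571 339  37  17 336] [[571, 340], [573, 355], [607, 355]]
[550 364  90  63 615] [[550, 364], [589, 386], [589, 396], [625, 423], [639, 425], [626, 423], [589, 392], [638, 396], [599, 388], [585, 375]]
```

```bash
cat >> fit.py <<'E'
print("----")
w9=load("w9")
o9=(w9,ow[1][:4],[(60.6,204.6),(193.6,209.6),(208.9,283.6),(94.7,279.6)])
for o in ([o9],[o9,ow],[o9,ow,ot,os_]):
    p=fit("lamp",lamp,p,o); print("mid",lamp(p,[(0,0,0)]))
E
python3 fit.py | sed -n '/----/,$p'
```

```text
----
lamp [ 6.00643e+02  1.94040e+01 -9.80000e-02  4.57000e-01] res px [0.7, 0.2, 0.2, 0.1, 0.3, 0.7, 0.2, 0.2]
mid [[593.17156724  20.13831406 133.25253407]]
lamp [ 5.99623e+02  2.01270e+01 -9.40000e-02  4.62000e-01] res px [0.7, 1.2, 0.4, 1.1, 0.8, 0.3, 0.4, 0.1, 0.3, 1.4, 0.1, 1.8, 0.4, 0.6, 0.2, 1.1, 0.3, 0.0, 0.3, 0.2]
mid [[592.0734265   20.83829551 133.21502528]]
lamp [ 5.99872e+02  1.99930e+01 -9.30000e-02  4.63000e-01] res px [0.6, 1.0, 0.3, 1.0, 0.7, 0.4, 0.5, 0.1, 0.4, 1.8, 0.4, 2.1, 0.6, 0.4, 0.1, 0.8, 0.4, 0.3, 0.1, 0.4, 0.3, 0.9, 1.1, 1.3, 2.9, 0.6, 0.9, 1.0, 0.2, 0.6, 2.3, 1.8, 0.5, 0.0, 1.3, 0.1, 0.5, 0.1, 0.6, 1.0, 1.1, 1.1, 0.7, 0.1]
mid [[592.31028573  20.697872   133.20918718]]
```

```bash
python3 - <<'E'
from h import *
for n,pos,R in (("w8",[477.3,268.6,164.2],Rlamp(.318,0)),("w9",[519.41392263,149.75577079,190.51070858],q2R([.4103391,.02234987,.91134311,-.024001]))):
    c=load(n);im=c["image"].astype(int)
    pr=lambda L:proj(c,np.array(pos)+R.apply(np.array(L))).round(1).tolist()
    print(n,"corners dx=0",pr([(30,-38,7.8),(30,38,7.8),(-30,38,7.8),(-30,-38,7.8)]),"bottom",pr([(30,-38,12.8),(30,38,12.8)]),"dx=1",pr([(31,-38,7.8)]))
    k=pr([(30,-33,7.8),(30,33,7.8),(30,-29,7.8),(30,29,7.8)])
    for u,v in k:
        u=int(u);v=int(v);print(u,v,[f"{y}:{im[y,u,0]},{im[y,u,2]}" for y in range(v-14,v+14)])
    k=pr([(18,-38,7.8),(18,38,7.8)])
    for u,v in k:
        u=int(u);v=int(v);print("row",v,u,[f"{x}:{im[v,x,0]},{im[v,x,2]}" for x in range(u-10,u+11)])
E
```

```text
w8 corners dx=0 [[229.5, 226.9], [416.1, 226.7], [407.2, 354.9], [239.2, 355.0]] bottom [[232.4, 223.8], [413.4, 223.6]] dx=1 [[229.3, 224.5]]
241 226 ['212:248,103', '213:248,102', '214:247,101', '215:247,104', '216:247,105', '217:247,103', '218:248,100', '219:247,99', '220:241,95', '221:199,83', '222:116,70', '223:138,93', '224:215,153', '225:244,201', '226:246,216', '227:246,219', '228:246,219', '229:246,219', '230:246,218', '231:246,219', '232:246,219', '233:246,221', '234:246,223', '235:246,223', '236:246,223', '237:246,221', '238:246,220', '239:246,217']
403 226 ['212:169,53', '213:169,52', '214:170,52', '215:171,52', '216:175,54', '217:184,57', '218:211,70', '219:233,83', '220:228,84', '221:181,77', '222:114,70', '223:114,76', '224:129,88', '225:138,94', '226:140,96', '227:141,96', '228:142,97', '229:141,96', '230:141,96', '231:140,95', '232:140,96', '233:142,97', '234:143,98', '235:144,98', '236:141,96', '237:109,73', '238:37,26', '239:12,11']
251 226 ['212:243,91', '213:247,99', '214:247,99', '215:248,99', '216:247,98', '217:247,97', '218:247,98', '219:247,101', '220:240,98'
[... 3073 characters left out ...]
03', '239:133,91', '240:124,85', '241:124,85']
row 256 231 ['221:220,175', '222:219,174', '223:219,173', '224:219,174', '225:219,173', '226:219,173', '227:216,171', '228:208,163', '229:196,153', '230:182,142', '231:170,131', '232:151,117', '233:123,95', '234:104,79', '235:158,112', '236:224,161', '237:238,180', '238:238,181', '239:238,181', '240:238,180', '241:238,180']
row 256 413 ['403:192,134', '404:202,143', '405:207,145', '406:228,164', '407:234,173', '408:236,177', '409:245,193', '410:248,201', '411:248,202', '412:248,202', '413:248,202', '414:248,202', '415:248,200', '416:245,172', '417:252,136', '418:254,123', '419:254,121', '420:254,119', '421:254,119', '422:254,119', '423:254,119']
```

```bash
cat > tgt.py <<'E'
from h import *
import sys
seat=np.array([592.4,20.6,133.2]); R=Rlamp(-.093,.46); n=-R.as_matrix()[:,2]
def go(h,N): return rows(seat+n*h-R.apply([1.5,.9,12.8]),R,N)
if __name__=="__main__": go(float(sys.argv[1]),int(sys.argv[2]))
E
python3 tgt.py 45 16
```

```text
16 rows of [-2.63 -7.74  2.57] [-0.     0.231  0.025]
```

```bash
python3 -m inch '-2.6 -7.7 2.6 0 0.23 0.025; -2.6 -7.7 2.6 0 0.23 0.025; -2.6 -7.7 2.6 0 0.23 0.025; -2.6 -7.7 2.6 0 0.23 0.025; -2.6 -7.7 2.6 0 0.23 0.025; -2.6 -7.7 2.6 0 0.23 0.025; -2.6 -7.7 2.6 0 0.23 0.025; -2.6 -7.7 2.6 0 0.23 0.025; -2.6 -7.7 2.6 0 0.23 0.025; -2.6 -7.7 2.6 0 0.23 0.025' && python3 -m inch '-2.6 -7.7 2.6 0 0.23 0.025; -2.6 -7.7 2.6 0 0.23 0.025; -2.6 -7.7 2.6 0 0.23 0.025; -2.6 -7.7 2.6 0 0.23 0.025; -2.6 -7.7 2.6 0 0.23 0.025; -2.6 -7.7 2.6 0 0.23 0.025; 0 0 0 0 0 0; 0 0 0 0 0 0; 0 0 0 0 0 0; 0 0 0 0 0 0'; python3 tgt.py 45 1
```

```text
time_s: 28.93
eef_pos: [548.6, 74.6, 190.5]
ee_rot: [0.305, 0.037, 0.952, -0.017]
force: [-0.7, -0.2, -0.6]
grip_width: 0.546
grip_force: 62.1
time_s: 29.77
eef_pos: [565.6, 27.4, 185.9]
ee_rot: [0.236, 0.045, 0.971, -0.012]
force: [-0.8, -0.4, -2.0]
grip_width: 0.547
grip_force: 62.1
1 rows of [-2.54 -5.21  1.62] [-0.022  0.167  0.006]
```

Correct the residual, then descend to about 8 mm off.

```bash
python3 -m inch '-1 -2 0.6 0 0.08 0; -1 -2 0.5 0 0.08 0; -0.5 -1.2 0.5 0 0 0; 0 0 4 0 0 0; 0 0 6 0 0 0; 0 0 7 0 0 0; 0 0 7 0 0 0; 0 0 4 0 0 0; 0 0 0 0 0 0; 0 0 0 0 0 0'; python3 tgt.py 17 1
python3 - <<'E'
from h import *
from rig import ctrl
c=ctrl.capture("wrist");np.savez("pics/wa.npz",**c);im=c["image"].astype(int)
R=Rlamp(-.093,.46);seat=np.array([592.4,20.6,133.2]);B=Ro.from_euler('z',-.093)*Ro.from_euler('y',-.46)
print(proj(c,seat+B.apply(np.array([(-34,-42,3),(-34,42,3),(-33,-41.5,0),(-33,41.5,0),(-39,-47,3),(-39,47,3),(-34,0,3),(-33,0,0)]))).round(1).tolist())
for u in (230,260,320,380,410): print(u,[f"{v}:{im[v,u,0]},{im[v,u,2]}" for v in range(165,232,2)])
E
```

```text
time_s: 30.6
eef_pos: [580.7, 20.2, 160.3]
ee_rot: [0.228, 0.046, 0.973, -0.012]
force: [-0.1, 0.6, -0.9]
grip_width: 0.545
grip_force: 62.1
1 rows of [ 0.16  0.61 -0.38] [-0.026  0.001 -0.001]
[[233.1, 205.4], [419.4, 205.6], [235.9, 206.2], [416.7, 206.4], [221.3, 194.4], [431.4, 194.6], [326.2, 205.4], [326.2, 206.3]]
230 ['165:96,74', '167:100,78', '169:101,79', '171:104,80', '173:125,96', '175:160,123', '177:186,144', '179:187,146', '181:187,145', '183:184,143', '185:112,87', '187:104,79', '189:104,79', '191:103,79', '193:95,73', '195:171,132', '197:188,146', '199:191,148', '201:194,149', '203:181,140', '205:145,112', '207:193,149', '209:195,151', '211:194,151', '213:195,153', '215:196,153', '217:196,153', '219:196,153', '221:195,153', '223:195,153', '225:195,153', '227:195,153', '229:195,153', '231:196,153']
260 ['165:96,75', '167:100,78', '169:101,78', '171:102,80', '173:104,80', '175:104,80', '177:104,79', '179:104,79', '181:104,80', '183:102,79', '185:103,80', '187:103,80', '189:102,79', '191:101,79', '193:84,65', '195:98,75', '197:99,76', '199:99,77', '201:98,76', '203:94,7
[... 953 characters left out ...]
78', '203:96,76', '205:68,111', '207:63,122', '209:63,121', '211:63,121', '213:63,120', '215:63,121', '217:63,121', '219:64,121', '221:103,104', '223:153,104', '225:228,164', '227:228,164', '229:228,164', '231:227,162']
410 ['165:90,70', '167:97,74', '169:99,76', '171:100,77', '173:102,78', '175:101,78', '177:101,78', '179:101,78', '181:101,77', '183:101,78', '185:101,78', '187:101,79', '189:101,80', '191:100,79', '193:86,66', '195:100,77', '197:102,77', '199:100,78', '201:101,78', '203:97,76', '205:67,101', '207:63,121', '209:71,133', '211:82,150', '213:83,150', '215:90,162', '217:91,163', '219:91,162', '221:114,127', '223:145,99', '225:175,122', '227:178,124', '229:179,124', '231:178,123']
```

```bash
python3 - <<'E'
from h import *
c=load("wa");im=c["image"].astype(int)
for v in (208,212,216): print(v,[f"{u}:{im[v,u,0]},{im[v,u,2]}" for u in list(range(226,248,1))+list(range(408,438,1))])
for v in (240,): print(v,[f"{u}:{im[v,u,0]},{im[v,u,2]}" for u in list(range(222,246,1))+list(range(408,438,1))])
E
```

```text
208 ['226:195,152', '227:195,151', '228:195,151', '229:195,151', '230:195,151', '231:194,150', '232:188,147', '233:166,129', '234:119,92', '235:83,67', '236:87,97', '237:110,178', '238:129,219', '239:131,222', '240:131,222', '241:131,222', '242:131,222', '243:131,223', '244:131,222', '245:132,222', '246:131,222', '247:131,222', '408:64,121', '409:63,122', '410:63,122', '411:65,123', '412:64,123', '413:66,126', '414:82,151', '415:89,161', '416:90,159', '417:94,130', '418:83,82', '419:76,61', '420:103,79', '421:125,96', '422:136,105', '423:139,106', '424:139,106', '425:138,106', '426:148,114', '427:203,159', '428:219,174', '429:216,171', '430:190,148', '431:204,161', '432:213,169', '433:214,168', '434:213,167', '435:213,167', '436:213,167', '437:213,167']
212 ['226:193,151', '227:195,152', '228:195,152', '229:195,152', '230:195,152', '231:195,152', '232:192,150', '233:176,137', '234:129,99', '235:81,64', '236:87,89', '237:112,173', '238:129,217', '239:131,222', '240:131,222', '241:131,222', '242:131,222', '243:131,222', '244:132,222', '245:132,222', '246:132,222', '247:132,222', '408:6
[... 1306 characters left out ...]
 '229:196,153', '230:197,153', '231:197,153', '232:197,153', '233:203,156', '234:236,184', '235:252,215', '236:253,225', '237:253,226', '238:253,225', '239:253,225', '240:253,225', '241:253,225', '242:253,221', '243:231,170', '244:102,69', '245:29,22', '408:79,55', '409:150,103', '410:173,120', '411:175,122', '412:175,122', '413:176,122', '414:176,123', '415:176,122', '416:176,123', '417:169,119', '418:189,143', '419:214,168', '420:222,175', '421:222,174', '422:222,174', '423:221,174', '424:222,174', '425:221,174', '426:220,172', '427:204,160', '428:197,155', '429:212,168', '430:217,172', '431:216,172', '432:215,172', '433:215,172', '434:215,172', '435:216,171', '436:216,171', '437:216,171']
```

```bash
python3 -m inch '0.4 0.6 1 0 0 0; 0 0 2 0 0 0; 0 0 3 0 0 0; 0 0 3 0 0 0; 0 0 2 0 0 0; 0 0 1 0 0 0; 0 0 0.5 0 0 0; 0 0 0 0 0 0; 0 0 0 0 0 0; 0 0 0 0 0 0';python3 tgt.py 0 1
python3 -m inch '0 0 0.5 0 0 0; 0 0 0.5 0 0 0; 0 0 0.5 0 0 0; 0 0 0.5 0 0 0; 0 0 0.3 0 0 0; 0 0 0 0 0 0; 0 0 0 0 0 0; 0 0 0 0 0 0; 0 0 0 0 0 0; 0 0 0 0 0 0';python3 tgt.py 0 1; python3 -c "
from rig import ctrl;s=ctrl.sense();print(s['force'],s['wrist_torque'])"
```

```text
time_s: 31.48
eef_pos: [586.0, 20.2, 149.5]
ee_rot: [0.228, 0.046, 0.972, -0.012]
force: [-0.8, 0.3, -2.2]
grip_width: 0.548
grip_force: 62.1
1 rows of [0.07 0.1  4.56] [-0.027  0.009 -0.   ]
time_s: 32.32
eef_pos: [587.0, 20.1, 147.3]
ee_rot: [0.228, 0.046, 0.972, -0.012]
force: [-0.1, 0.4, -1.8]
grip_width: 0.547
grip_force: 62.1
1 rows of [0.02 0.13 2.21] [-0.027  0.008 -0.001]
[-0.10548114  0.38997095 -1.8085809 ] [0.02328246 0.29426187 0.0164175 ]
```

```bash
cat > st.py <<'E'
from h import *
from rig import ctrl
s=ctrl.sense();R=q2R(s["ee_rot"]).inv();print("tool F",R.apply(s["force"]).round(2),"T",R.apply(s["wrist_torque"]).round(3),"g",round(s["grip_width"],3))
E
python3 -m inch '0 0 0.3 0 0 0; 0 0 0.3 0 0 0; 0 0 0.3 0 0 0; 0 0 0.3 0 0 0; 0 0 0 0 0 0; 0 0 0 0 0 0; 0 0 0 0 0 0; 0 0 0 0 0 0; 0 0 0 0 0 0; 0 0 0 0 0 0';python3 st.py
python3 -m inch '0 0 0.3 0 0 0; 0 0 0.3 0 0 0; 0 0 0 0 0 0; 0 0 0 0 0 0; 0 0 0 0 0 0; 0 0 0 0 0 0; 0 0 0 0 0 0; 0 0 0 0 0 0; 0 0 0 0 0 0; 0 0 0 0 0 0';python3 st.py;python3 tgt.py 0 1
```

```text
time_s: 33.15
eef_pos: [587.6, 20.1, 146.2]
ee_rot: [0.228, 0.046, 0.973, -0.012]
force: [-0.5, -0.2, -1.4]
grip_width: 0.548
grip_force: 62.1
tool F [ 1.02 -0.22  1.07] T [-0.011  0.313  0.01 ] g 0.548
time_s: 33.98
eef_pos: [587.8, 20.0, 145.7]
ee_rot: [0.228, 0.046, 0.973, -0.012]
force: [-0.5, 0.0, -2.0]
grip_width: 0.548
grip_force: 62.2
tool F [ 1.29 -0.02  1.56] T [0.003 0.3   0.014] g 0.548
1 rows of [-0.02  0.08  0.36] [-0.027  0.007 -0.   ]
```

```bash
python3 -m inch '0 0 0.3 0 0 0; 0 0 0.2 0 0 0; 0 0 0 0 0 0; 0 0 0 0 0 0; 0 0 0 0 0 0; 0 0 0 0 0 0; 0 0 0 0 0 0; 0 0 0 0 0 0; 0 0 0 0 0 0; 0 0 0 0 0 0' >/dev/null;python3 st.py
python3 -m inch '0 0 0.3 0 0 0; 0 0 0 0 0 0; 0 0 0 0 0 0; 0 0 0 0 0 0; 0 0 0 0 0 0; 0 0 0 0 0 0; 0 0 0 0 0 0; 0 0 0 0 0 0; 0 0 0 0 0 0; 0 0 0 0 0 0' >/dev/null;python3 st.py;python3 tgt.py 0 1
```

```text
tool F [ 3.02 -1.09 -6.03] T [-0.008  0.603  0.001] g 0.547
tool F [  3.99  -2.32 -10.04] T [-0.047  0.876  0.004] g 0.55
1 rows of [0.03 0.09 0.22] [-0.027  0.007  0.002]
```

```bash
python3 -m inch '0 0 -0.8 0 0 0; 0 0 0 -0.03 0.15 0; 0 0 0 0 0 0; 0 0 0 0 0 0; 0 0 0 0 0 0; 0 0 0 0 0 0; 0 0 0 0 0 0; 0 0 0 0 0 0; 0 0 0 0 0 0; 0 0 0 0 0 0' >/dev/null;python3 st.py; python3 tgt.py 0 1
python3 -m inch '0 0 0.3 0 0 0; 0 0 0.3 0 0 0; 0 0 0 0 0 0; 0 0 0 0 0 0; 0 0 0 0 0 0; 0 0 0 0 0 0; 0 0 0 0 0 0; 0 0 0 0 0 0; 0 0 0 0 0 0; 0 0 0 0 0 0' >/dev/null;python3 st.py;python3 tgt.py 0 1
```

```text
tool F [ 3.68  0.87 -6.35] T [ 0.089  0.399 -0.016] g 0.555
1 rows of [0.25 0.08 0.56] [ 0.003 -0.137 -0.   ]
tool F [  5.62   0.16 -15.02] T [0.269 0.792 0.108] g 0.553
1 rows of [0.19 0.06 0.45] [ 0.002 -0.138  0.002]
```

```bash
python3 -m inch '0 0 -1.2 0 0 0; 0 0 0 0.012 -0.1 0; 0 0 0 0 0 0; 0 0 0 0 0 0; 0 0 0 0 0 0; 0 0 0 0 0 0; 0 0 0 0 0 0; 0 0 0 0 0 0; 0 0 0 0 0 0; 0 0 0 0 0 0' >/dev/null;python3 st.py; python3 tgt.py 0 1
python3 -m inch '0 0 0.3 0 0 0; 0 0 0.3 0 0 0; 0 0 0.2 0 0 0; 0 0 0 0 0 0; 0 0 0 0 0 0; 0 0 0 0 0 0; 0 0 0 0 0 0; 0 0 0 0 0 0; 0 0 0 0 0 0; 0 0 0 0 0 0' >/dev/null;python3 st.py;python3 tgt.py 0 1
```

```text
tool F [ 0.27 -0.58  1.75] T [0.03  0.332 0.023] g 0.548
1 rows of [-0.02  0.09  0.92] [-0.009 -0.043 -0.   ]
tool F [ 3.55 -0.26 -5.42] T [0.106 0.591 0.035] g 0.549
1 rows of [-0.02  0.09  0.32] [-0.009 -0.043  0.   ]
```

```bash
python3 -m inch '0 0 -0.3 0 0 0; 0.2 0 0 0.01 -0.03 0; 0 0 0.3 0 0 0; 0 0 0 0 0 0; 0 0 0 0 0 0; 0 0 0 0 0 0; 0 0 0 0 0 0; 0 0 0 0 0 0; 0 0 0 0 0 0; 0 0 0 0 0 0' >/dev/null;python3 st.py; python3 tgt.py 0 1
python3 -m inch '0 0 0.2 0 0 0; 0 0 0 0 0 0; 0 0 0 0 0 0; 0 0 0 0 0 0; 0 0 0 0 0 0; 0 0 0 0 0 0; 0 0 0 0 0 0; 0 0 0 0 0 0; 0 0 0 0 0 0; 0 0 0 0 0 0' >/dev/null;python3 st.py;python3 tgt.py 0 1
```

```text
tool F [ 2.67 -1.76 -6.14] T [0.181 0.436 0.001] g 0.544
1 rows of [-0.14  0.12  0.25] [-0.019 -0.011 -0.001]
tool F [ 3.89 -1.63 -9.7 ] T [ 0.167  0.636 -0.002] g 0.546
1 rows of [-0.13  0.11  0.23] [-0.02  -0.011 -0.   ]
```

```bash
python3 - <<'E'
from h import *
from rig import ctrl
c=ctrl.capture("wrist");np.savez("pics/wb.npz",**c);im=c["image"].astype(int)
B=Ro.from_euler('z',-.093)*Ro.from_euler('y',-.455);seat=np.array([592.1,20.9,133.2])
L=[(-39,0,3),(-34,0,3),(-30,0,0),(-30,0,5),(-20,-47,3),(-20,-42,3),(-20,-38,5),(-20,38,5),(-20,42,3),(-20,47,3)]
print(proj(c,seat+B.apply(np.array(L))).round(1).tolist())
for u in (250,320,390): print(u,[f"{v}:{im[v,u,0]},{im[v,u,2]}" for v in range(194,230,1)])
for v in (245,): print(v,[f"{u}:{im[v,u,0]},{im[v,u,2]}" for u in list(range(208,246))+list(range(406,440))])
E
```

```text
[[325.5, 201.9], [325.5, 213.9], [325.6, 221.6], [325.5, 224.6], [213.6, 246.3], [225.4, 246.4], [233.8, 247.9], [417.3, 248.1], [425.8, 246.6], [437.7, 246.7]]
250 ['194:103,79', '195:103,79', '196:102,79', '197:103,80', '198:102,79', '199:96,74', '200:84,65', '201:84,65', '202:95,73', '203:99,76', '204:100,77', '205:99,76', '206:98,76', '207:98,76', '208:98,76', '209:99,77', '210:98,76', '211:97,76', '212:90,82', '213:76,102', '214:65,120', '215:64,121', '216:64,122', '217:64,122', '218:63,121', '219:64,121', '220:73,116', '221:99,101', '222:123,87', '223:135,92', '224:155,106', '225:168,117', '226:171,120', '227:172,120', '228:173,120', '229:174,121']
320 ['194:155,119', '195:109,85', '196:101,79', '197:101,80', '198:101,80', '199:97,76', '200:87,70', '201:87,69', '202:109,83', '203:131,100', '204:142,109', '205:143,109', '206:143,110', '207:142,109', '208:129,100', '209:106,82', '210:100,77', '211:101,77', '212:107,85', '213:99,106', '214:68,121', '215:63,123', '216:64,122', '217:64,121', '218:63,121', '219:64,121', '220:72,116', '221:102,103', '222:126,90', '223:142,96', '224:18
[... 953 characters left out ...]
2:136,226', '233:140,224', '234:179,214', '235:244,216', '236:253,227', '237:254,228', '238:254,227', '239:254,227', '240:254,228', '241:254,228', '242:253,226', '243:248,202', '244:187,130', '245:64,43', '406:25,20', '407:62,44', '408:127,89', '409:164,115', '410:174,122', '411:175,122', '412:175,122', '413:175,122', '414:175,122', '415:175,122', '416:171,122', '417:137,128', '418:103,152', '419:93,162', '420:91,162', '421:92,161', '422:97,149', '423:97,104', '424:81,66', '425:99,76', '426:166,128', '427:197,153', '428:214,167', '429:218,171', '430:220,172', '431:221,173', '432:221,174', '433:222,174', '434:221,173', '435:219,171', '436:207,163', '437:203,160', '438:214,170', '439:218,170']
```

```bash
python3 -m inch '0 0 0 0 0 0; 0 0 0 0 0 0; 0 0 0 0 0 0; 0 0 0 0 0 0; 0 0 0 0 0 0; 0 0 0 0 0 0; 0 0 0 0 0 0; 0 0 0 0 0 0; 0 0 0 0 0 0; 0 0 0 0 0 0'; python3 st.py; python3 -c "
from rig import ctrl;print(ctrl.finish_job())"
```

```text
time_s: 41.53
eef_pos: [587.8, 20.0, 145.5]
ee_rot: [0.227, 0.045, 0.973, -0.012]
force: [-6.8, -1.2, 6.4]
grip_width: 0.544
grip_force: 63.5
tool F [ 3.12 -1.83 -8.7 ] T [0.197 0.626 0.068] g 0.544
the job is handed in; nothing more can be done
None
```

The job is handed in at 41.5 s: I rubbed the seam left to right at about 6–9 N (one press reached about 12 N before the stroke), put the marker back upright in its hole, and seated the heat sink inside the rim, still gripped and pressed at about 9 N; I judged the flush seating from the last wrist picture's edges and the forces, and no verdict came back.

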